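Hold a ceramic substrate in the ionised-air cleaning station

ROBOT

A 6-joint arm with a two-finger parallel gripper is mounted at the origin on a cart in front of the work surface, level with it; the furniture and walls round the work are solid. World frame = base frame: x ahead of the robot, y to its left, z up, the work surface at z = 0. Lengths are in m, angles in rad, forces in N, time in s.
With the tool pointing down it reaches from about 0.375 to 0.975 m from the base axis. Payload 3.8 kg.
Tool frame: the origin (TCP) lies midway between the tips of the shut fingers; the grasp point (between the pads) lies 19 mm behind it; z points along the fingers, y is the line along which they close (so a half turn about z gives the same grasp; the last joint's range is limited). The gripper opens to 85 mm and grips with 20 to 120 N. Pads are 22 mm wide; open, the fingers measure 114 mm over their backs; the gripper's body (76 mm by 85 mm) begins 54 mm behind the grasp point. The pads swing forward as they close: fully open they stand 13 mm farther back than shut.
Start: joints at [1.313, 0.264, 1.604, -0, 1.274, -0.037], TCP at [0.148, 0.659, 0.231] pointing down, gripper open.
Joint ranges: [-2.63, 2.63], [-0.94, 2.18], [0.31, 2.57], [-1.31, 4.45], [0, 2.66], [-2.55, 2.55]. Speed limits (rad/s): [2.57, 2.57, 3.14, 3.14, 3.14, 3.14].

INTERFACE

Orientations are given as a rotation vector (axis times angle).
In Python, from workcell import status, read_camera, workorder, masks_of gives the robot as it stands.
- The arm moves only by the tool drive_tool, never from a script. Its argument "rows" is a list of rows, each a list of 7 numbers: the turn, a rotation vector about the tool's x, y, z in degrees, then the shift along the tool's x, y, z in m, then the opening, from 0 (shut) to 1 (fully open). In form: [[ax, ay, az, tx, ty, tz, claw], ...]. A call has 1 to 8 rows; each row shifts and turns the commanded pose from where the row before left it, along the tool's axes as they then stand; what a row does not reach is not made up. A row lasts 1/12 s, in which the tool goes at most 41.7 mm and 7.16 degrees, less where a joint would pass 70% of its speed; a pose out of reach is approached as far as the arm can. A call is refused whole if a number of a shift passes 0.0417 or a number of a turn 7.16, either way. A call with a gripper value outside its range is refused whole. The fingers move at their own pace and stop on an object; "force" is the grip in N (left out, the last holds). Time passes only in rows, so rows that do not move let the fingers close. It gives the time, the measured TCP pose, the force, the opening and the grip force at its end, in the units of the state.
- status.read_state(): the state, without advancing time (a new reading comes with each control period).
- read_camera(name): name is "scene" or "top" or "wrist"; returns a dict with "color" (420x560x3 uint8, red, green, blue), "intrinsics" (3x3 intrinsics, pixels), "world_from_camera" (4x4, takes a point from camera to world coordinates); the wrist camera has in their place "mount" (4x4, takes a point from camera to tool coordinates, whose origin is the TCP and whose axes are the flange's). Camera axes: x right, y up, looking along -z (the intrinsics and any distortion apply to the point x, -y, -z); pixel columns grow to the right and rows downward; lengths in m; the calibration is good to about 2 mm. The wrist camera is an equidistant fisheye: a pixel r from the principal point sees the ray r / f radians off the axis. A picture is of the moment at which its call begins: read the wrist's pose just before it. There is no depth.
- workorder.finish_job(): hands the job in; it is judged then, once.
Trained networks look in a picture, given as the dict that the camera call returned (one of the last four; its "shot" number tells which), for a name from the list of things; names that differ only in an ending like _2 or _b are one class to them, and where a whole thing is asked for, a point or a joint stands for the part that bears it (a point fixed in the world has none). Each returns a list of dicts, best first, with "score" (0 to 1); they miss things now and then, are a little off and sometimes report something else, mostly with a low value. They report only what shows in the picture. A call takes as long as a camera call.
- masks_of(picture, name): "mask" (420x560 bool, what is visible of it) and "bbox" ([left, top, right, bottom] in pixels, round what is visible of it).
The state is a dict: "time": time; "q": joint angles; "joint_vel": joint speeds; "joint_torque": joint torques, N m; "tool_pos": TCP position; "tcp_rot": TCP orientation; "wrist_force": force on the tool from outside, world axes, zero at the start; "torque": the same for the moment, N m; "width": opening from 0.0 (shut) to 1.0 (fully open); "grip_force": force on a finger pad.
Only numpy, scipy, OpenCV 4.12 (cv2) and the standard library are available. Lean on these libraries where they do the work, as an engineer would, in place of code of your own. Each camera call takes 0.05 s, during which the arm holds its last target. There are 200 camera calls.

TASK

Before bonding, the white ceramic substrate must be blown clean: take its carrier by the black grip tab from the black rack, lightly (the ceramic is brittle: grip with no more than 35 N), lift it out and lower it upright through the slot in the top guard of the cleaning station without forcing it. Push it down until the shoulder bar is all but on the blue collar, so that the spring-loaded run plunger inside is pressed, and finish still gripping it there: the station runs only while the carrier is held down, so do not let go. Leave the copper carrier and everything else on the bench where it is.

Things in the scene. Friction and masses are not known exactly. Their poses are not given: they have to be found in the camera images.
- carrier: Carrier of the white ceramic substrate, loose, 0.08 to 0.17 kg, upright in the rack. Origin: centre of its lower edge; z up, x across its thickness, y across its width; same front and back. Plate 6 (x) x 60 (y) mm, z 0 to 85. Aluminium shoulder bar 16 x 84 mm, z 85 to 95. Black grip tab 12 (x) x 30 (y) mm, z 95 to 145: take it from above across the 12 mm.
- carrier_grip (a point): Point to grip: in the ceramic carrier's grip tab, 123 mm above its origin (fingertips then stay clear of the shoulder bar); axes as the carrier's.
- carrier_shoulder (a point): Middle of the underside of the ceramic carrier's shoulder bar, 85 mm above its origin; axes as the carrier's.
- carrier_b: The other carrier, of the same shape, holding a copper-coloured dummy plate; loose, in the other place of the rack. Leave it. Which of the two places holds which carrier varies.
- rack: Black plastic rack, fixed, 50 (x) x 196 (y) mm, base 8 mm thick; origin at the centre of its underside. Two places, at y = -45 and +45 mm: a carrier stands on the base, its side edges in guides 10 mm wide (2 mm play either side of the plate) that reach up to z = 38 mm. A carrier is lifted straight up out of it.
- station: Ionised-air cleaning station, fixed: white box with a clear front window, 130 mm deep (x), 170 mm wide (y), aluminium guard plate on top at z = 130 mm with a blue collar round the slot. Origin at the centre of its underside, front to -x. Open inside, under the slot, down to the run plunger.
- slot (a point): Middle of the slot at the top rim of the blue collar, 142 mm above the underside; z up, x across the slot, y along it. Slot 8 (x) x 62 (y) mm, 2 mm more than the plate, from 12 to 20 mm below this point; above that a sloping lead-in opens to 20 x 68 mm at the rim. Collar 34 x 96 mm outside. carrier_shoulder at this point = shoulder bar's ends on the rim.
- run_plunger (a joint): How far the green run plunger in the station is pressed, m (0 free, grows downwards, stop at 0.013). Its top is 77 mm below the slot point: the plate meets it when the shoulder is 8 mm above the rim; with the shoulder on the rim it reads 0.008. Spring: 2 N at first, 5 N at 0.008; it lifts a carrier that is let go.
- keypad: Grey keypad behind the rack, 142 x 118 x 48 mm, loose, origin at the centre of its underside. Leave it.
- tweezers_a: Steel tweezers lying behind the work, 12 x 123 x 9 mm, loose. Leave them.
- scissors: Black and yellow scissors lying at the bench's front edge, 80 x 207 x 12 mm, loose. Leave them.
- driver_c: Yellow screwdriver lying left of the station, 15 x 165 x 15 mm, loose. Leave it.

How it is judged:
On the way:
1. the ceramic carrier is lifted out of the rack by the gripper (z of carrier in the frame of rack above 0.05 m and contact force between the fingers and carrier above 3 N), for 0.2 s.
At the end, for the whole second after the job is handed in: The gripper still holds the ceramic carrier, upright (within 0.1 rad) and at rest in the station's slot, its shoulder bar less than 5 mm above the collar's rim, and the run plunger is pressed by more than 3 mm (z of carrier_shoulder in the frame of slot between -0.002 and 0.005 m and horizontal distance between carrier_shoulder and slot below 0.006 m and angle between the x axis of carrier and the x axis of slot, either way round below 0.15 rad and angle between carrier's own z axis and vertical below 0.1 rad and value of joint run_plunger above 0.003 m and contact force between the fingers and carrier above 3 N and linear speed of carrier below 0.02 m/s); the arm keeps its last pose, push and grip.
It fails at once if the carrier is squeezed too hard (both pads together over 90 N) (contact force between the fingers and carrier above 90 N).
It fails at once if the carrier is forced against the station (over 30 N) (contact force between carrier and station above 30 N).
It fails at once if the copper carrier is disturbed (distance of carrier_b from where it was at the start of the episode above 0.02 m).
It fails at once if another thing on the bench is disturbed (distance of any of keypad, tweezers_a, scissors, driver_c from where it was at the start of the episode above 0.02 m).
It also fails if it takes over 48 s, if anything falls off the work surface, if the arm or the gripper's body presses on something with over 40 N, if the wrist force passes 120 N, or if a joint passes its speed limit or range.

## Working session

There is one attempt and no reset: what is moved stays moved. The work goes in short steps, Python scripts to look and compute and a tool call to move; the robot and the scene stay as the last step left them, time stands still between calls to the robot, and variables do not carry over. Pictures are saved under pics/ and viewed, at most 10 in all, crops included, and the job is handed in when it is done.

Besides the shell and the picture viewer there is one more tool, called after "Request:" as name(argument=value, ...) on one line, values as JSON. drive_tool: Moves the arm, as the interface text tells. Its arguments: {"type":"object","properties":{"rows":{"type":"array"},"force":{"type":"number"}},"required":["rows"]}

```bash
mkdir -p pics; ls
python3 - <<'E'
from workcell import status, read_camera, masks_of
import cv2, numpy as np
print(status.read_state())
ims=[]
for n in ["scene","top"]:
    p=read_camera(n); print(n,p["intrinsics"].tolist(),p["world_from_camera"].round(4).tolist(),{k:v for k,v in p.items() if k not in("color","intrinsics","world_from_camera")})
    cv2.imwrite(f"pics/{n}0.png",p["color"][:,:,::-1])
    for o in ["carrier","rack","station"]:
        for m in masks_of(p,o)[:3]: print(o,m["score"],m["bbox"],m["mask"].sum())
E
```

```text
pics
{'time': 0.0, 'q': array([ 1.31307290e+00,  2.64789395e-01,  1.60541152e+00, -9.30103553e-06,
        1.27368743e+00, -3.68936556e-02]), 'joint_vel': array([ 0.00068107,  0.00093378, -0.00103354, -0.00117175, -0.00137854,
        0.00227177]), 'joint_torque': array([-8.66219052e-04, -5.15120816e+01, -3.67315006e+01, -1.87308019e-04,
        1.29331238e-02,  1.15432528e-05]), 'tool_pos': array([0.14766171, 0.65788555, 0.22991735]), 'tcp_rot': array([-0.34613355, -3.12213412,  0.00356868]), 'wrist_force': array([ 0.91161343, -0.1818804 , -0.01756207]), 'torque': array([-0.00875601, -0.03130413,  0.01181352]), 'grip_force': 0.0, 'width': 0.999218375466712}
scene [[385.6384519491826, 0.0, 274.35644339951614], [0.0, 385.6384519491826, 210.4628834235559], [0.0, 0.0, 1.0]] [[0.5255, 0.558, -0.6423, -0.0227], [-0.8506, 0.3599, -0.3833, -0.0423], [0.0173, 0.7477, 0.6638, 0.6636], [0.0, 0.0, 0.0, 1.0]] {'shot': 1}
carrier 0.64 [321.3, 231.3, 359.2, 286.0] 1276
carrier 0.55 [358.8, 252.2, 402.5, 311.4] 1570
rack 0.58 [310.8, 263.6, 401.9, 326.1] 1624
rack 0.32 [361.7, 253.6, 402.0, 308.1] 1512
station 0.64 [184.9, 162.1, 278.6, 259.9] 6157
top [[500.74524805952103, 0.0, 279.64850571228106], [0.0, 500.74524805952103, 207.74437632495264], [0.0, 0.0, 1.0]] [[0.0239, 0.984, -0.1763, 0.3391], [-0.9997, 0.0255, 0.0068, 0.2806], [0.0112, 0.1761, 0.9843, 1.1687], [0.0, 0.0, 0.0, 1.0]] {'shot': 2}
carrier 0.83 [374.7, 229.8, 416.7, 246.1] 453
carrier 0.6 [335.3, 223.9, 375.0, 239.7] 406
rack 0.95 [323.4, 221.2, 411.1, 256.0] 1040
station 0.63 [181.9, 178.3, 268.3, 252.4] 5512
station 0.32 [347.0, 128.9, 405.7, 192.7] 3009
```

Run:
```python
import cv2
a=cv2.imread("pics/scene0.png");b=cv2.imread("pics/top0.png")
cv2.imwrite("pics/s_crop.png",cv2.resize(a[130:350,150:430],None,fx=2.8,fy=2.7,interpolation=cv2.INTER_CUBIC)[:600,:800])
cv2.imwrite("pics/t_crop.png",cv2.resize(b[110:300,160:430],None,fx=2.9,fy=2.9,interpolation=cv2.INTER_CUBIC)[:600,:800])
```

```text
(no output)
```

View pics/s_crop.png

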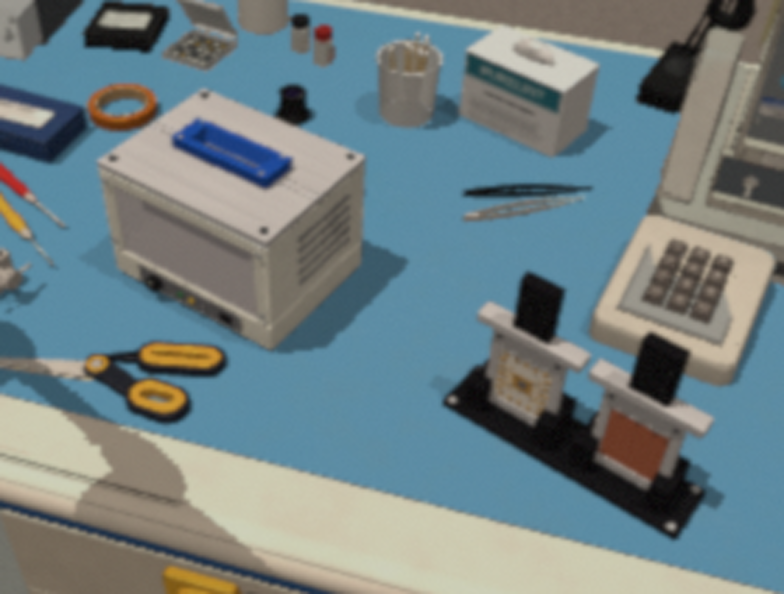

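View pics/t_crop.png

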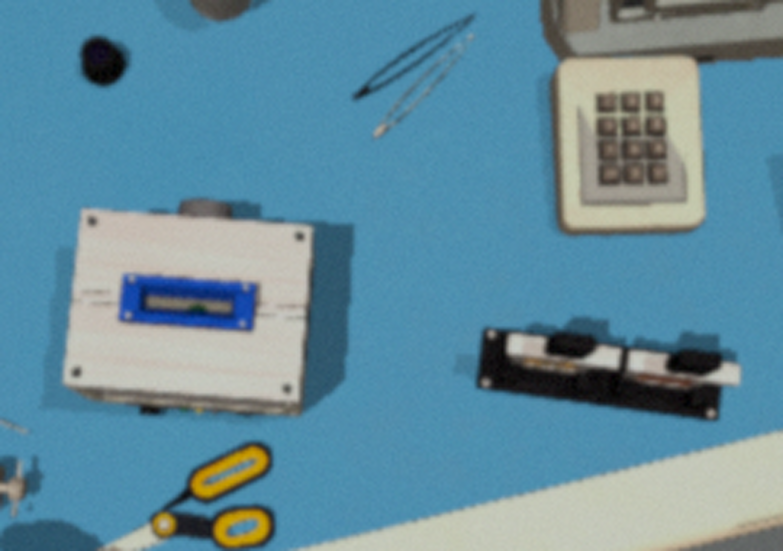

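The scene view shows the ceramic carrier as the left one (scene px about 337,267; tab in top view about 357,229), the copper one to its right. The blue collar is at about top px (225,214). Next I fit box outlines to the colour masks.

```bash
cat > h.py <<'E'
import numpy as np, cv2
from scipy.optimize import minimize
from scipy.spatial.transform import Rotation as R
def proj(p,P,T=None):
    """P Nx3 world -> pixels; T = world_from_tool for wrist"""
    W=p["world_from_camera"] if T is None else T@p["mount"]
    c=(P-W[:3,3])@W[:3,:3]; c=c*[1,-1,-1]; K=p["intrinsics"]
    if T is None: u=c[:,:2]/c[:,2:]
    else:
        r=np.hypot(c[:,0],c[:,1]); th=np.arctan2(r,c[:,2]); u=c[:,:2]*(th/r)[:,None]
    return u*[K[0,0],K[1,1]]+K[:2,2]
def ray(p,px,z,T=None):
    W=p["world_from_camera"] if T is None else T@p["mount"]
    K=p["intrinsics"]; u=(np.atleast_2d(px)-K[:2,2])/[K[0,0],K[1,1]]
    if T is None: d=np.c_[u,np.ones(len(u))]
    else:
        th=np.linalg.norm(u,axis=1)[:,None]; d=np.c_[u/th*np.sin(th),np.cos(th)]
    d=(d*[1,-1,-1])@W[:3,:3].T; o=W[:3,3]
    return o+d*((z-o[2])/d[:,2])[:,None]
def box(pose,sx,sy,z0,z1):
    x,y,a=pose; c,s=np.cos(a),np.sin(a)
    return np.array([[x+c*u-s*v,y+s*u+c*v,z] for u in(-sx/2,sx/2) for v in(-sy/2,sy/2) for z in(z0,z1)])
def toolT(s):
    T=np.eye(4);T[:3,:3]=R.from_rotvec(s["tcp_rot"]).as_matrix();T[:3,3]=s["tool_pos"];return T
def sil(p,pts,T,sh,S=8):
    h=cv2.convexHull(proj(p,pts,T).astype(np.float32)).reshape(-1,2)
    m=np.zeros(sh,np.uint8); cv2.fillConvexPoly(m,np.round(h*2**S).astype(np.int32),255,cv2.LINE_AA,S); return m/255.
def fit(views,dims,x0,step=(.01,.01,.1)):
    """views: (pic,mask,T)"""
    def f(v): return sum(np.abs(sil(p,box(v,*dims),T,m.shape)-m).sum()/m.sum() for p,m,T in views)
    best=None; x=np.array(x0,float)
    for k in (1,.5,.2,.1):
        sim=np.vstack([x]+[x+np.eye(3)[i]*step[i]*k for i in range(3)])
        r=minimize(f,x,method="Nelder-Mead",options=dict(initial_simplex=sim,xatol=1e-5,fatol=1e-5)); x=r.x
    return x,r.fun
def blue(p):
    h=cv2.cvtColor(p["color"],cv2.COLOR_RGB2HSV); m=cv2.inRange(h,(108,150,40),(128,255,255))
    n,l,s,c=cv2.connectedComponentsWithStats(m); return h,m,l,s,c
E
python3 - <<'E'
from h import *
from workcell import read_camera
V=[]
for n in("scene","top"):
    p=read_camera(n); h,m,l,s,c=blue(p)
    for i in range(1,len(s)):
        if s[i,4]>60: print(n,s[i],c[i].round(1), ray(p,c[i],.142).round(4))
    x0,y0,x1,y1=(200,170,265,205) if n=="scene" else (198,200,252,228)
    M=np.zeros(m.shape,np.uint8); M[y0:y1,x0:x1]=m[y0:y1,x0:x1]
    cn=np.vstack(cv2.findContours(M,cv2.RETR_EXTERNAL,cv2.CHAIN_APPROX_NONE)[0]); F=np.zeros_like(M); cv2.fillPoly(F,[cv2.convexHull(cn)],1)
    V.append((p,F.astype(float),None))
    r=cv2.minAreaRect(ray(p,cn.reshape(-1,2),.142)[:,:2].astype(np.float32)); print(r)
x0=[*ray(V[1][0],[225,214],.142)[0,:2],0]
for v in (V,V[:1],V[1:]): print(fit(v,(.034,.096,.130,.142),x0))
for n,t in(("scene",[541/2.8+150,290/2.7+130]),("top",[357,229])): print(ray(V[n=="top"][0],t,.153))
# rack corner screws (top crop px)
c=np.array([[491,335],[485,382],[711,412]])/2.9+[160,110]; print(ray(V[1][0],c,.008).round(4))
E
```

```text
scene [213 175  40  24 401] [232.8 186. ] [[0.5012 0.3776 0.142 ]]
scene [ 29 204  42  20 106] [ 47.9 214. ] [[0.2291 0.6315 0.142 ]]
((0.5012942552566528, 0.3792295455932617), (0.09706826508045197, 0.036856040358543396), 87.40876007080078)
top [ 68 182  56  35 876] [ 95.9 198.6] [[0.5324 0.6563 0.142 ]]
top [551 187   9  65 356] [556.2 225.2] [[ 0.5009 -0.3033  0.142 ]]
top [202 206  46  17 502] [224.4 213.6] [[0.5076 0.3879 0.142 ]]
top [ 76 231  18   7  97] [ 84.5 233.9] [[0.4581 0.673  0.142 ]]
top [ 35 282  18  54 187] [ 42.9 309.4] [[0.3043 0.7419 0.142 ]]
((0.5072917938232422, 0.3878113627433777), (0.09384837746620178, 0.03190943971276283), 87.01839447021484)
(array([ 0.50827825,  0.38797207, -0.12118745]), np.float64(0.6398998963725436))
(array([ 0.50846063,  0.38695496, -0.19922698]), np.float64(0.3791099454643853))
(array([ 0.50789548,  0.38836197, -0.05917688]), np.float64(0.24063767149919457))
[[0.4766107  0.10538063 0.153     ]]
[[0.48088754 0.11409441 0.153     ]]
[[ 0.5077  0.1553  0.008 ]
 [ 0.4695  0.1598  0.008 ]
 [ 0.4499 -0.0216  0.008 ]]
```

Request:
drive_tool(rows=[[0, 0, 7, 0, 0, -0.01, 1], [0, 0, 7, 0, 0, -0.01, 1], [0, 0, 7, 0, 0, -0.01, 1], [0, 0, 7, 0, 0, -0.01, 1], [0, 0, 7, 0, 0, -0.01, 1], [0, 0, 7, 0, 0, 0, 1], [0, 0, 7, 0, 0, 0, 1], [0, 0, 7, 0, 0, 0, 1]])

```text
time: 1.17
tool_pos: [0.1479, 0.6588, 0.2819]
tcp_rot: [-1.779, -2.589, -0.001]
wrist_force: [-0.5, 0.2, -0.6]
width: 0.999
grip_force: 0.0
```

Request:
drive_tool(rows=[[0, 0, 7, 0, 0, 0, 1], [0, 0, 7, 0, 0, 0, 1], [0, 0, 7, 0, 0, 0, 1], [0, 0, 7, 0, 0, 0, 1], [0, 0, 0, -0.03, 0.03, 0, 1], [0, 0, 0, -0.03, 0.03, 0, 1], [0, 0, 0, -0.03, 0.03, 0, 1], [0, 0, 0, -0.03, 0.03, 0, 1]])

```text
time: 1.83
tool_pos: [0.2518, 0.5266, 0.2812]
tcp_rot: [2.345, 2.09, 0.0]
wrist_force: [0.5, 0.9, -0.6]
width: 0.997
grip_force: 0.0
```

Request:
drive_tool(rows=[[0, 0, 0, -0.03, 0.03, 0, 1], [0, 0, 0, -0.03, 0.03, 0, 1], [0, 0, 0, -0.03, 0.03, 0, 1], [0, 0, 0, -0.03, 0.03, 0, 1], [0, 0, 0, 0, 0, 0, 1], [0, 0, 0, 0, 0, 0, 1]])

```text
time: 2.33
tool_pos: [0.3561, 0.3956, 0.2817]
tcp_rot: [-2.351, -2.083, -0.001]
wrist_force: [-0.5, 0.7, 0.4]
width: 0.999
grip_force: 0.0
```

Run:
```python
from h import *
from workcell import read_camera,status
s=status.read_state(); p=read_camera("wrist"); print(s["tool_pos"],s["q"],p["mount"].round(4).tolist(),p["intrinsics"].tolist())
T=toolT(s); print(T.round(3).tolist()); print(proj(p,box((.508,.388,-.056),.034,.096,.142,.142),T))
cv2.imwrite("pics/w1.png",p["color"][:,:,::-1])
```

```text
[0.3560534  0.39560347 0.2816754 ] [ 7.91081642e-01 -3.65971337e-02  1.84400135e+00  1.32901729e-04
  1.33335779e+00  9.11777629e-01] [[-0.0013, 0.9639, 0.2663, 0.0665], [1.0, 0.0013, 0.0001, -0.0003], [-0.0002, 0.2663, -0.9639, -0.142], [0.0, 0.0, 0.0, 1.0]] [[325.19226210127806, 0.0, 282.642717728368], [0.0, 325.19226210127806, 210.08868251065095], [0.0, 0.0, 1.0]]
[[0.12, 0.993, 0.0, 0.356], [0.993, -0.12, 0.001, 0.396], [0.001, 0.0, -1.0, 0.282], [0.0, 0.0, 0.0, 1.0]]
[[422.94533532 236.32759779]
 [422.94533532 236.32759779]
 [426.17243187 137.70405152]
 [426.17243187 137.70405152]
 [452.27257139 233.42412524]
 [452.27257139 233.42412524]
 [457.12418531 137.82004267]
 [457.12418531 137.82004267]]
```

View pics/w1.png

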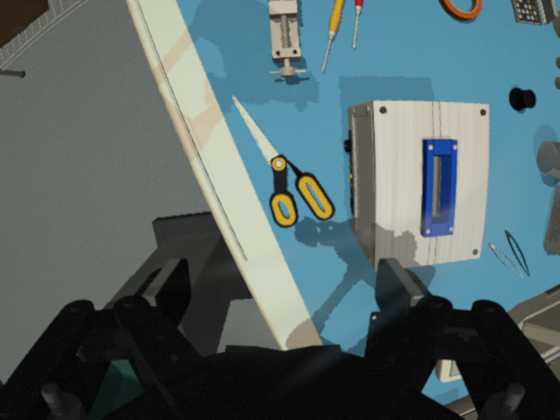

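The wrist view shows the collar at about px (440,187), in line with my projected estimate. I move so the collar sits mid-picture.

Request:
drive_tool(rows=[[0, 0, 0, -0.021, 0.0285, 0, 1], [0, 0, 0, -0.021, 0.0285, 0, 1], [0, 0, 0, -0.021, 0.0285, 0, 1], [0, 0, 0, -0.021, 0.0285, 0, 1], [0, 0, 0, -0.021, 0.0285, 0, 1], [0, 0, 0, -0.021, 0.0285, 0, 1], [0, 0, 0, 0, 0, 0, 1], [0, 0, 0, 0, 0, 0, 1]])

```text
time: 3.05
tool_pos: [0.5104, 0.2528, 0.281]
tcp_rot: [-2.347, -2.087, 0.0]
wrist_force: [-0.3, 0.4, 0.1]
width: 0.997
grip_force: 0.0
```

```bash
cat >> h.py <<'E'
def collar(p,T,g,near=.08):
    h,m,l,s,c=blue(p); q=proj(p,np.array([[g[0],g[1],.142]]),T)[0]
    i=min(range(1,len(s)),key=lambda i:np.hypot(*(c[i]-q))+(1e3 if s[i,4]<200 else 0))
    cn=np.vstack(cv2.findContours((l==i).astype(np.uint8),cv2.RETR_EXTERNAL,cv2.CHAIN_APPROX_NONE)[0]); F=np.zeros(m.shape,np.uint8); cv2.fillPoly(F,[cv2.convexHull(cn)],1)
    return F.astype(float)
E
python3 - <<'E'
from h import *
from workcell import read_camera,status
s=status.read_state(); p=read_camera("wrist"); T=toolT(s); print(s["tool_pos"])
F=collar(p,T,(.508,.388)); ys,xs=np.nonzero(F); print(xs.min(),xs.max(),ys.min(),ys.max())
f=fit([(p,F,T)],(.034,.096,.130,.142),(.508,.388,-.056)); print(f)
im=p["color"][:,:,::-1].copy(); cv2.polylines(im,[cv2.convexHull(proj(p,box(f[0],.034,.096,.13,.142),T).astype(np.float32)).astype(int)],1,(0,255,255),1)
cv2.imwrite("pics/w2.png",im[max(0,ys.min()-80):ys.max()+80, :].repeat(1,0))
E
```

```text
[0.51042766 0.25276047 0.28095655]
242 285 0 102
(array([ 0.50915083,  0.38763729, -0.05900928]), np.float64(0.05389796841504907))
```

Request:
drive_tool(rows=[[0, 0, 0, 0.03, 0, 0, 1], [0, 0, 0, 0.03, 0, 0, 1], [0, 0, 0, 0.03, 0, 0, 1], [0, 0, 0, 0, 0, 0, 1], [0, 0, 0, 0, 0, 0, 1]])

```text
time: 3.52
tool_pos: [0.5185, 0.3448, 0.2809]
tcp_rot: [-2.341, -2.095, 0.001]
wrist_force: [-0.5, -0.4, 0.1]
width: 0.997
grip_force: 0.0
```

Run:
```python
from h import *
from workcell import read_camera,status
s=status.read_state(); p=read_camera("wrist"); T=toolT(s); print(s["tool_pos"])
F=collar(p,T,(.508,.388)); ys,xs=np.nonzero(F); print(xs.min(),xs.max(),ys.min(),ys.max())
f=fit([(p,F,T)],(.034,.096,.130,.142),(.508,.388,-.056)); print(f)
im=p["color"][:,:,::-1].copy(); im=cv2.resize(im,None,fx=4,fy=4,interpolation=cv2.INTER_CUBIC)
def L(b,c): cv2.polylines(im,[(cv2.convexHull(proj(p,b,T).astype(np.float32))*4+2).astype(int)],1,c,1)
L(box(f[0],.034,.096,.142,.142),(0,255,255)); L(box(f[0],.02,.068,.142,.142),(0,0,255)); L(box(f[0],.008,.062,.13,.13),(0,255,0))
cv2.imwrite("pics/w3.png",im[4*ys.min()-60:4*ys.max()+60,4*xs.min()-150:4*xs.max()+150])
```

```text
[0.5184675  0.34480494 0.28087606]
245 288 98 205
(array([ 0.50877673,  0.38638206, -0.04980349]), np.float64(0.0811329400309296))
```

View pics/w3.png

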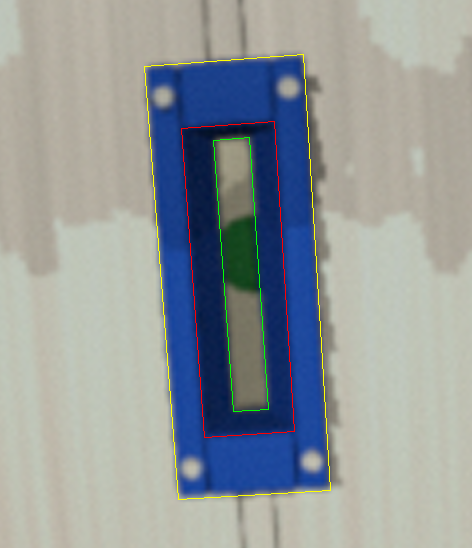

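The overlay fits the collar rim and slot well (slot at about (0.509, 0.387), yaw −0.05). Now over to the carrier.

Request:
drive_tool(rows=[[0, 0, 0, -0.035, 0, 0, 1], [0, 0, 0, -0.035, 0, 0, 1], [0, 0, 0, -0.035, 0, 0, 1], [0, 0, 0, -0.035, 0, 0, 1], [0, 0, 0, -0.035, 0, 0, 1], [0, 0, 0, -0.035, 0, 0, 1], [0, 0, 0, -0.035, 0, 0, 1], [0, 0, 0, -0.03, 0, 0, 1]])

```text
time: 4.23
tool_pos: [0.4869, 0.0664, 0.2815]
tcp_rot: [2.346, 2.088, -0.0]
wrist_force: [-0.3, 1.1, 0.6]
width: 0.994
grip_force: 0.0
```

Request:
drive_tool(rows=[[0, 0, 0, 0, 0, 0, 1], [0, 0, 0, 0, 0, 0, 1]])

```text
time: 4.4
tool_pos: [0.4876, 0.0671, 0.2816]
tcp_rot: [2.35, 2.085, 0.001]
wrist_force: [-0.0, 1.3, -0.6]
width: 0.998
grip_force: 0.0
```

Run:
```python
from h import *
from workcell import read_camera,status,masks_of
s=status.read_state(); p=read_camera("wrist"); T=toolT(s); print(s["tool_pos"],s["tcp_rot"],s["q"])
for m in masks_of(p,"carrier"): print(m["score"],m["bbox"])
g=(.482,.113,-.11)
im=cv2.resize(p["color"][:,:,::-1],None,fx=3,fy=3,interpolation=cv2.INTER_CUBIC)
def L(b,c): cv2.polylines(im,[(cv2.convexHull(proj(p,b,T).astype(np.float32))*3+1).astype(int)],1,c,1)
L(box(g,.012,.03,.153,.153),(0,255,255)); L(box(g,.016,.084,.103,.103),(0,0,255))
u=proj(p,np.array([[*g[:2],.13]]),T)[0]*3; print(u/3)
x,y=int(u[0]),int(u[1]); y0=max(0,y-280);x0=max(0,x-380)
np.save("pics/o.npy",[x0,y0]);print(x0,y0)
cv2.imwrite("pics/w4.png",im[y0:y0+580,x0:x0+780])
```

```text
[0.48761489 0.06711055 0.28157513] [2.34978155e+00 2.08486472e+00 8.76324364e-04] [ 8.60585074e-02 -1.16375074e-01  1.91829282e+00  1.49404431e-04
  1.33908768e+00  2.05358394e-01]
0.81 [267.6, 191.9, 283.9, 268.5]
0.55 [265.0, 105.4, 283.9, 188.2]
[270.56870371 146.39063281]
431 159
```

View pics/w4.png

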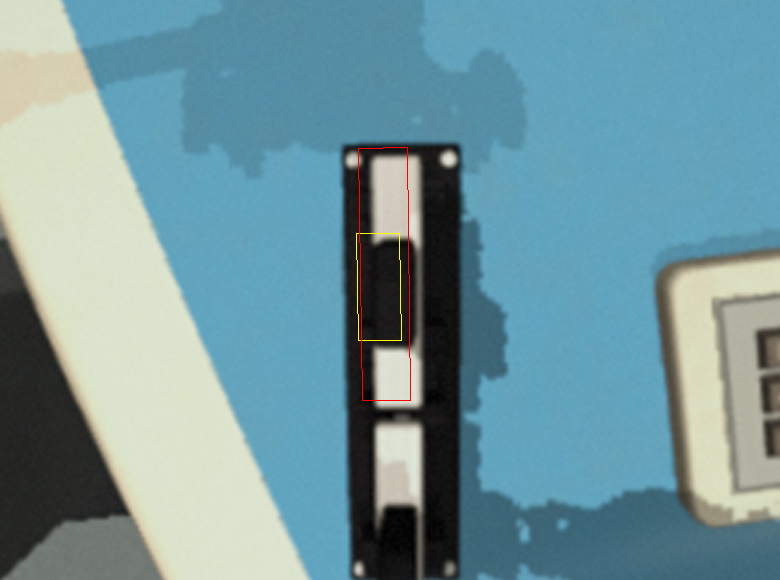

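The picture shows the ceramic's shoulder bar at crop x 371–421, y 155–408, about 4 mm to the right of my estimate. I fit the bar and tab together.

```bash
cat >> h.py <<'E'
def bar(p,T,win,z0,g,show=None):
    h=cv2.cvtColor(p["color"],cv2.COLOR_RGB2HSV); x0,y0,x1,y1=win
    m=np.zeros(h.shape[:2],np.uint8); m[y0:y1,x0:x1]=((h[...,1]<70)&(h[...,2]>105))[y0:y1,x0:x1]
    n,l,s,c=cv2.connectedComponentsWithStats(m); k=np.isin(l,[i for i in range(1,n) if s[i,4]>80]).astype(np.uint8)
    cn=np.vstack(cv2.findContours(k,cv2.RETR_EXTERNAL,cv2.CHAIN_APPROX_NONE)[0]); F=np.zeros_like(k); cv2.fillPoly(F,[cv2.convexHull(cn)],1)
    f=fit([(p,F.astype(float),T)],(.016,.084,z0+.085,z0+.095),g,(.004,.004,.05)); return F,f
E
python3 - <<'E'
from h import *
from workcell import read_camera,status,masks_of
s=status.read_state(); p=read_camera("wrist"); T=toolT(s)
F,f=bar(p,T,(255,98,295,190),.008,(.486,.112,-.11)); ys,xs=np.nonzero(F); print(xs.min(),xs.max(),ys.min(),ys.max(),f)
v=f[0]; im=cv2.resize(p["color"][:,:,::-1],None,fx=5,fy=5,interpolation=cv2.INTER_CUBIC)
def L(b,c): cv2.polylines(im,[(cv2.convexHull(proj(p,b,T).astype(np.float32))*5+2).astype(int)],1,c,1)
L(box(v,.012,.03,.153,.153),(0,255,255)); L(box(v,.016,.084,.103,.103),(0,0,255))
# rack fit: black hull footprint corners on z=.008
cv2.imwrite("pics/w5.png",im[450:1000,1150:1600])
print("tool y heading",np.arctan2(T[1,1],T[0,1]))
E
```

```text
267 283 107 189 (array([ 0.48523318,  0.11039698, -0.11750878]), np.float64(0.0936889041330818))
tool y heading -0.11643326235926169
```

View pics/w5.png

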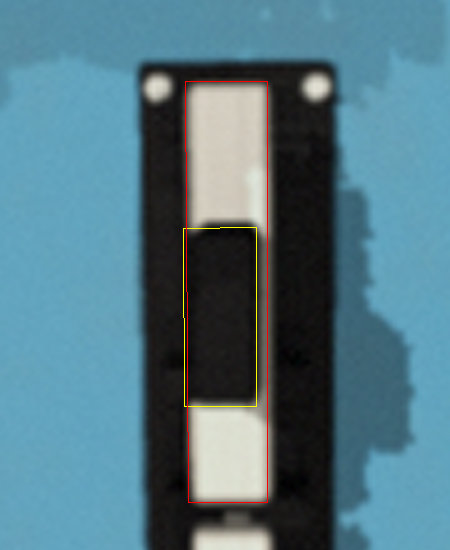

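Request:
drive_tool(rows=[[0, 0, 0, 0.0215, -0.0037, 0, 1], [0, 0, 0, 0.0212, -0.0037, 0, 1], [0, 0, 0, 0, 0, 0.03, 1], [0, 0, 0, 0, 0, 0.03, 1], [0, 0, 0, 0, 0, 0, 1], [0, 0, 0, 0, 0, 0, 1], [0, 0, 0, 0, 0, 0, 1]])

```text
time: 5.13
tool_pos: [0.4866, 0.1125, 0.2224]
tcp_rot: [2.345, 2.09, 0.001]
wrist_force: [0.5, 0.3, 0.1]
width: 0.998
grip_force: 0.0
```

Run:
```python
from h import *
from workcell import read_camera,status
s=status.read_state(); p=read_camera("wrist"); T=toolT(s); print(s["tool_pos"])
g=(.4852,.1104,-.1175)
q=proj(p,box(g,.016,.084,.093,.103),T); print(q.min(0),q.max(0))
win=(int(q[:,0].min()-8),int(q[:,1].min()-8),int(q[:,0].max()+8),int(q[:,1].max()+2))
F,f=bar(p,T,win,.008,g); print(f); d=np.r_[f[0][:2],.112]-T[:3,3]; print("tool shift",T[:3,:3].T@d, "heading",np.arctan2(T[1,1],T[0,1]))
```

```text
[0.48655332 0.11253383 0.22236204]
[271.69995099 154.44890323] [291.58560755 252.80692372]
(array([ 0.48569724,  0.10902493, -0.1087732 ]), np.float64(0.12810312595104562))
tool shift [-0.00361712 -0.00052688  0.11036061] heading -0.11490370669204138
```

Request:
drive_tool(rows=[[0, 0, 0, -0.002, -0.0008, 0.02, 1], [0, 0, 0, 0, 0, 0.025, 1], [0, 0, 0, 0, 0, 0.025, 1], [0, 0, 0, 0, 0, 0.02, 1], [0, 0, 0, 0, 0, 0.012, 1], [0, 0, 0, 0, 0, 0.008, 1], [0, 0, 0, 0, 0, 0, 1], [0, 0, 0, 0, 0, 0, 0.5]], force=30)

```text
time: 5.85
tool_pos: [0.4861, 0.11, 0.1124]
tcp_rot: [2.346, 2.088, 0.002]
wrist_force: [-0.5, 1.1, 0.4]
width: 0.882
grip_force: 0.0
```

Request:
drive_tool(rows=[[0, 0, 0, 0, 0, 0, 0.35], [0, 0, 0, 0, 0, 0, 0.25], [0, 0, 0, 0, 0, 0, 0.2], [0, 0, 0, 0, 0, 0, 0.15], [0, 0, 0, 0, 0, 0, 0.1], [0, 0, 0, 0, 0, 0, 0.05], [0, 0, 0, 0, 0, 0, 0], [0, 0, 0, 0, 0, 0, 0]], force=30)

```text
time: 6.52
tool_pos: [0.4855, 0.1099, 0.1118]
tcp_rot: [2.346, 2.088, 0.001]
wrist_force: [1.2, -0.6, 4.3]
width: 0.135
grip_force: 32.2
```

Request:
drive_tool(rows=[[0, 0, 0, 0, 0, 0, 0], [0, 0, 0, 0, 0, -0.008, 0], [0, 0, 0, 0, 0, -0.012, 0], [0, 0, 0, 0, 0, -0.015, 0], [0, 0, 0, 0, 0, -0.02, 0], [0, 0, 0, 0, 0, -0.02, 0], [0, 0, 0, 0, 0, -0.02, 0], [0, 0, 0, 0, 0, -0.02, 0]])

```text
time: 7.18
tool_pos: [0.4845, 0.1098, 0.2278]
tcp_rot: [-2.346, -2.088, 0.001]
wrist_force: [0.8, -0.9, -1.9]
width: 0.139
grip_force: 31.6
```

Request:
drive_tool(rows=[[0, 0, 0, 0, 0, -0.02, 0], [0, 0, 0, 0, 0, -0.02, 0], [0, 0, 0, 0, 0, -0.015, 0], [0, 0, 0, 0, 0, -0.01, 0], [0, 0, 0, 0, 0, 0, 0], [0, 0, 0, 0, 0, 0, 0]])

```text
time: 7.68
tool_pos: [0.485, 0.1099, 0.2917]
tcp_rot: [2.346, 2.089, 0.001]
wrist_force: [-0.5, 0.7, -1.9]
width: 0.136
grip_force: 31.6
```

Run:
```python
from h import *
from workcell import read_camera,status
s=status.read_state(); p=read_camera("wrist"); T=toolT(s); print(s)
im=p["color"][:,:,::-1].copy()
# expected carrier in tool frame: grip point at 19 mm behind TCP
def C(o):  # local carrier pts -> world, carrier x=tool y, y=tool x, z=-tool z
    return (T[:3,:3]@np.array([o[:,1],o[:,0],-.019-(o[:,2]-.123)])).T+T[:3,3]
for b,c in ((box((0,0,0),.016,.084,.085,.095),(0,0,255)),(box((0,0,0),.012,.03,.095,.145),(0,255,255)),(box((0,0,0),.006,.06,0,.085),(0,255,0))):
    cv2.polylines(im,[cv2.convexHull(proj(p,C(b),T).astype(np.float32)).astype(int)],1,c,1)
cv2.imwrite("pics/w6.png",cv2.resize(im[100:380,150:430],None,fx=2.1,fy=2.1,interpolation=cv2.INTER_CUBIC))
```

```text
{'time': 7.6833, 'q': array([ 1.72675454e-01, -1.10800741e-01,  1.89504003e+00,  5.30870247e-05,
        1.35671624e+00,  2.88753458e-01]), 'joint_vel': array([-5.03643670e-05,  1.66336686e-02,  3.51172559e-02, -5.52519172e-04,
       -3.47566874e-03, -5.96446094e-04]), 'joint_torque': array([ 6.42217143e-03, -3.29201925e+01, -3.93235981e+01,  2.60326764e-03,
        6.49196474e-03,  2.19468852e-04]), 'tool_pos': array([0.484995  , 0.10988333, 0.29165632]), 'tcp_rot': array([2.34635287e+00, 2.08863607e+00, 8.93582427e-04]), 'wrist_force': array([-0.5207142 ,  0.68923459, -1.9220665 ]), 'torque': array([-0.05706284, -0.06362568,  0.01934767]), 'grip_force': 31.602768301963806, 'width': 0.13618956363823556}
```

View pics/w6.png

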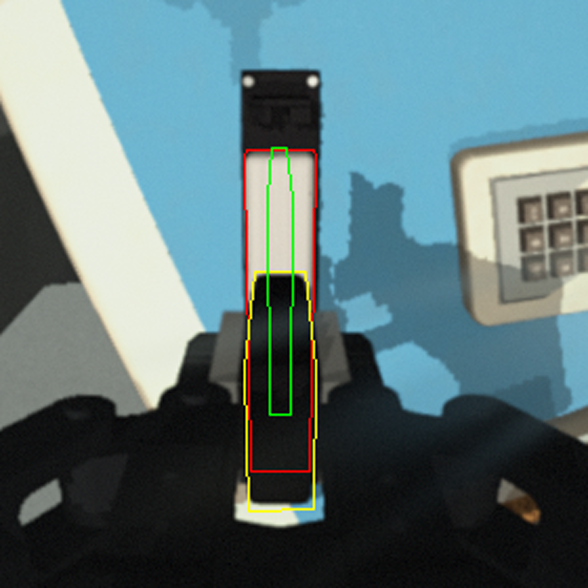

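Bar and tab match the model drawn in the grip to about 1 px, so the carrier is held centred and straight. On to the station, stopping about 35 mm short to re-check.

Request:
drive_tool(rows=[[0, 0, -1.8, 0, 0, 0, 0], [0, 0, -1.87, 0, 0, 0, 0], [0, 0, 0, 0.015, 0.001, 0, 0], [0, 0, 0, 0.025, 0.001, 0, 0], [0, 0, 0, 0.03, 0.001, 0, 0], [0, 0, 0, 0.03, 0.001, 0, 0], [0, 0, 0, 0.03, 0.001, 0, 0], [0, 0, 0, 0.03, 0.001, 0, 0]])

```text
time: 8.4
tool_pos: [0.4983, 0.2702, 0.2891]
tcp_rot: [-2.278, -2.162, 0.006]
wrist_force: [0.3, -0.1, -0.8]
width: 0.134
grip_force: 31.6
```

Request:
drive_tool(rows=[[0, 0, 0, 0.03, 0.001, 0, 0], [0, 0, 0, 0.025, 0.001, 0, 0], [0, 0, 0, 0.015, 0.001, 0, 0], [0, 0, 0, 0.01, 0.0004, 0, 0], [0, 0, 0, 0, 0, 0, 0], [0, 0, 0, 0, 0, 0, 0], [0, 0, 0, 0, 0, 0, 0]])

```text
time: 8.98
tool_pos: [0.5069, 0.3477, 0.2909]
tcp_rot: [2.279, 2.162, -0.002]
wrist_force: [-0.4, -0.9, -0.8]
width: 0.138
grip_force: 31.6
```

```bash
cat >> h.py <<'E'
def avg(status,n=1):
    s=status.read_state(); return s,toolT(s)
def carr(T,o,dx=0,dy=0): return (T[:3,:3]@np.array([o[:,1]+dx,o[:,0]+dy,-.019-(o[:,2]-.123)])).T+T[:3,3]
def rel(T,v):
    d=np.r_[v[:2],0]-np.r_[T[:2,3],0]; return (T[:3,:3].T@d)[:2], np.degrees(v[2]-np.arctan2(T[1,1],T[0,1]))
E
python3 - <<'E'
from h import *
from workcell import read_camera,status
s,T=avg(status); p=read_camera("wrist"); print(s["tool_pos"],s["wrist_force"])
h,m,l,st,c=blue(p); print([ (a.tolist(),b.round(0).tolist()) for a,b in zip(st,c) if a[4]>60])
B=box((0,0,0),.016,.084,.085,.095); C=carr(T,B)
q=proj(p,C,T); print(q.min(0),q.max(0))
im=p["color"][:,:,::-1].copy()
for b,k in ((C,(0,0,255)),(box((.5088,.3866,-.052),.034,.096,.142,.142),(0,255,255)),(box((.5088,.3866,-.052),.02,.068,.142,.142),(0,255,0))):
    cv2.polylines(im,[cv2.convexHull(proj(p,b,T).astype(np.float32)).astype(int)],1,k,1)
cv2.imwrite("pics/w7.png",cv2.resize(im[20:300,150:430],None,fx=2.1,fy=2.1,interpolation=cv2.INTER_CUBIC))
E
```

```text
[0.50686092 0.34773268 0.29094509] [-0.44378468 -0.92262832 -0.76851557]
[([0, 0, 560, 420, 233174], [279.0, 210.0]), ([265, 101, 37, 95, 2023], [283.0, 135.0])]
[266.33753819 171.55393138] [300.37525725 324.95803444]
```

View pics/w7.png

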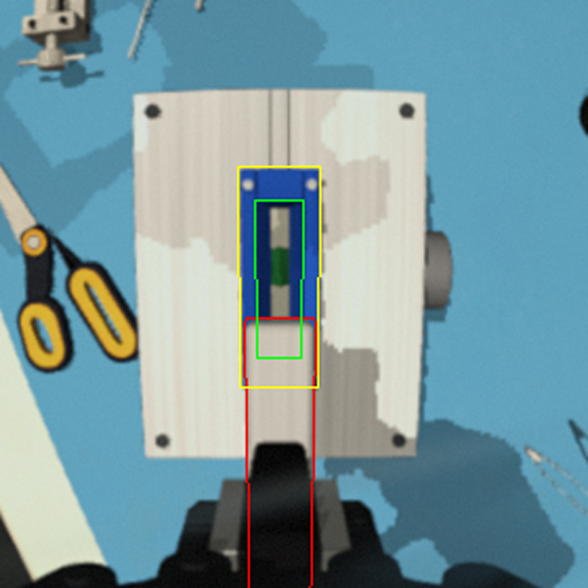

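Collar and bar are both within about 1 px of prediction, and the remaining shift is about 39 mm along tool x.

Request:
drive_tool(rows=[[0, 0, 0, 0.013, 0, 0, 0], [0, 0, 0, 0.014, 0, 0, 0], [0, 0, 0, 0.012, 0, 0, 0], [0, 0, 0, 0, 0, 0.015, 0], [0, 0, 0, 0, 0, 0.015, 0], [0, 0, 0, 0, 0, 0.008, 0], [0, 0, 0, 0, 0, 0, 0], [0, 0, 0, 0, 0, 0, 0]])

```text
time: 9.7
tool_pos: [0.5086, 0.3883, 0.2526]
tcp_rot: [-2.278, -2.163, 0.002]
wrist_force: [0.4, -0.7, -1.5]
width: 0.135
grip_force: 31.5
```

Run:
```python
from h import *
from workcell import read_camera,status
s,T=avg(status); print(s["tool_pos"],s["wrist_force"],rel(T,(.5088,.3864,-.052)))
p=read_camera("wrist"); q=read_camera("scene")
out=[]
for pic,TT,w in ((p,T,(200,60,360,260)),(q,None,(180,100,320,240))):
    x0,y0,x1,y1=w; k=400/(x1-x0) 
    im=cv2.resize(pic["color"][:,:,::-1],None,fx=k,fy=k,interpolation=cv2.INTER_CUBIC)
    for b,c in ((carr(T,box((0,0,0),.016,.084,.085,.095)),(0,0,255)),(carr(T,box((0,0,0),.006,.06,0,.085)),(0,255,0)),(box((.5088,.3864,-.052),.034,.096,.142,.142),(0,255,255))):
        cv2.polylines(im,[((cv2.convexHull(proj(pic,b,TT).astype(np.float32))+.5)*k).astype(int)],1,c,1)
    a=im[int(y0*k):int(y1*k),int(x0*k):int(x1*k)][:500,:398]; out.append(cv2.copyMakeBorder(a,0,500-len(a),0,398-a.shape[1],0))
cv2.imwrite("pics/w8.png",np.hstack(out))
```

```text
[0.50857572 0.38829737 0.25258924] [ 0.40704859 -0.6891603  -1.51188837] (array([-0.00188328,  0.00032187]), np.float64(-0.022068348355715302))
```

View pics/w8.png

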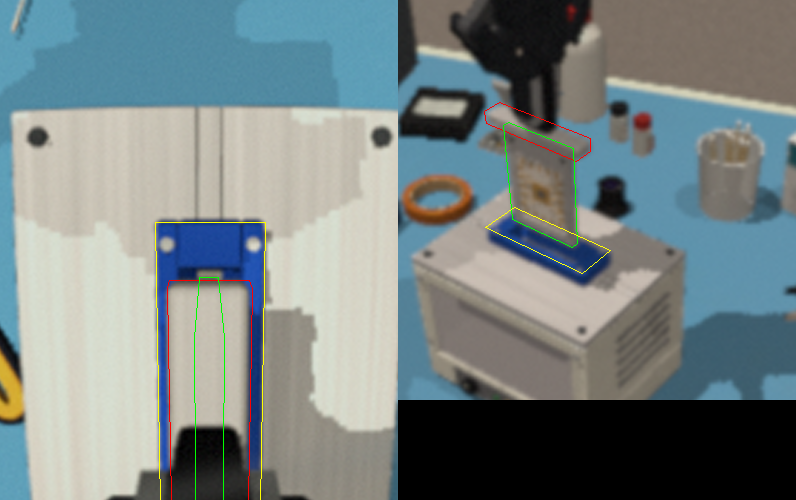

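The views show bar and collar aligned across the slot, with about 1.5 mm excess along it. I correct that and lower in small steps, watching the force.

Request:
drive_tool(rows=[[0, 0, 0, -0.0015, 0.0003, 0, 0], [0, 0, 0, 0, 0, 0.005, 0], [0, 0, 0, 0, 0, 0.005, 0], [0, 0, 0, 0, 0, 0.003, 0], [0, 0, 0, 0, 0, 0, 0]])

```text
time: 10.22
tool_pos: [0.5086, 0.386, 0.2389]
tcp_rot: [-2.278, -2.163, 0.003]
wrist_force: [-0.5, -1.0, -1.0]
width: 0.137
grip_force: 31.5
```

Request:
drive_tool(rows=[[0, 0, 0, 0, 0, 0.002, 0], [0, 0, 0, 0, 0, 0.002, 0], [0, 0, 0, 0, 0, 0, 0], [0, 0, 0, 0, 0, 0, 0]])

```text
time: 10.55
tool_pos: [0.5091, 0.3864, 0.2361]
tcp_rot: [-2.278, -2.163, 0.0]
wrist_force: [-0.3, 0.5, -1.6]
width: 0.132
grip_force: 31.5
```

Request:
drive_tool(rows=[[0, 0, 0, 0, 0, 0.0015, 0], [0, 0, 0, 0, 0, 0.0015, 0], [0, 0, 0, 0, 0, 0.001, 0], [0, 0, 0, 0, 0, 0, 0]])

```text
time: 10.88
tool_pos: [0.509, 0.3864, 0.2319]
tcp_rot: [-2.278, -2.163, 0.001]
wrist_force: [0.1, 0.4, -1.7]
width: 0.134
grip_force: 31.5
```

Request:
drive_tool(rows=[[0, 0, 0, 0, 0, 0.0015, 0], [0, 0, 0, 0, 0, 0.0015, 0], [0, 0, 0, 0, 0, 0.001, 0], [0, 0, 0, 0, 0, 0, 0]])

```text
time: 11.22
tool_pos: [0.509, 0.3864, 0.2279]
tcp_rot: [-2.278, -2.163, 0.001]
wrist_force: [-0.7, 0.2, -2.0]
width: 0.133
grip_force: 31.5
```

It has entered the slot with no contact force; continue down.

Request:
drive_tool(rows=[[0, 0, 0, 0, 0, 0.003, 0], [0, 0, 0, 0, 0, 0.004, 0], [0, 0, 0, 0, 0, 0.004, 0], [0, 0, 0, 0, 0, 0.004, 0], [0, 0, 0, 0, 0, 0.004, 0], [0, 0, 0, 0, 0, 0.003, 0], [0, 0, 0, 0, 0, 0, 0]])

```text
time: 11.8
tool_pos: [0.5086, 0.3861, 0.205]
tcp_rot: [-2.278, -2.163, 0.003]
wrist_force: [-0.7, -0.9, -2.2]
width: 0.137
grip_force: 31.5
```

Request:
drive_tool(rows=[[0, 0, 0, 0, 0, 0.004, 0], [0, 0, 0, 0, 0, 0.005, 0], [0, 0, 0, 0, 0, 0.005, 0], [0, 0, 0, 0, 0, 0.005, 0], [0, 0, 0, 0, 0, 0.005, 0], [0, 0, 0, 0, 0, 0.004, 0], [0, 0, 0, 0, 0, 0.002, 0], [0, 0, 0, 0, 0, 0, 0]])

```text
time: 12.47
tool_pos: [0.5087, 0.3862, 0.1753]
tcp_rot: [-2.278, -2.163, 0.002]
wrist_force: [0.3, 0.4, -1.5]
width: 0.135
grip_force: 31.5
```

Request:
drive_tool(rows=[[0, 0, 0, 0, 0, 0.002, 0], [0, 0, 0, 0, 0, 0.002, 0], [0, 0, 0, 0, 0, 0.001, 0], [0, 0, 0, 0, 0, 0, 0], [0, 0, 0, 0, 0, 0, 0]])

```text
time: 12.88
tool_pos: [0.5092, 0.3865, 0.1713]
tcp_rot: [2.278, 2.163, 0.0]
wrist_force: [-0.1, -0.3, -1.4]
width: 0.13
grip_force: 31.5
```

Request:
drive_tool(rows=[[0, 0, 0, 0, 0, 0.001, 0], [0, 0, 0, 0, 0, 0.001, 0], [0, 0, 0, 0, 0, 0.001, 0], [0, 0, 0, 0, 0, 0, 0], [0, 0, 0, 0, 0, 0, 0]])

```text
time: 13.3
tool_pos: [0.5093, 0.3866, 0.1686]
tcp_rot: [2.278, 2.163, 0.001]
wrist_force: [-0.8, -0.7, 1.1]
width: 0.132
grip_force: 31.8
```

Request:
drive_tool(rows=[[0, 0, 0, 0, 0, 0.001, 0], [0, 0, 0, 0, 0, 0.001, 0], [0, 0, 0, 0, 0, 0.001, 0], [0, 0, 0, 0, 0, 0, 0], [0, 0, 0, 0, 0, 0, 0]])

```text
time: 13.72
tool_pos: [0.5093, 0.3866, 0.1655]
tcp_rot: [2.278, 2.163, 0.001]
wrist_force: [-0.3, -0.9, 2.7]
width: 0.135
grip_force: 32.0
```

Request:
drive_tool(rows=[[0, 0, 0, 0, 0, 0.001, 0], [0, 0, 0, 0, 0, 0.001, 0], [0, 0, 0, 0, 0, 0.0005, 0], [0, 0, 0, 0, 0, 0, 0], [0, 0, 0, 0, 0, 0, 0], [0, 0, 0, 0, 0, 0, 0]])

```text
time: 14.22
tool_pos: [0.5093, 0.3866, 0.163]
tcp_rot: [2.278, 2.163, 0.001]
wrist_force: [-0.3, -0.7, 3.6]
width: 0.135
grip_force: 32.2
```

Run:
```python
from h import *
from workcell import read_camera,status
s,T=avg(status); print(s["tool_pos"],s["wrist_force"])
q=read_camera("scene"); np.save("pics/q.npy",q["color"])
k=6; im=cv2.resize(q["color"][140:230,185:285,::-1],None,fx=k,fy=k,interpolation=cv2.INTER_CUBIC); cv2.imwrite("pics/s9.png",im)
```

```text
[0.50928446 0.3865826  0.16297215] [-0.25477268 -0.65430917  3.59420745]
```

View pics/s9.png

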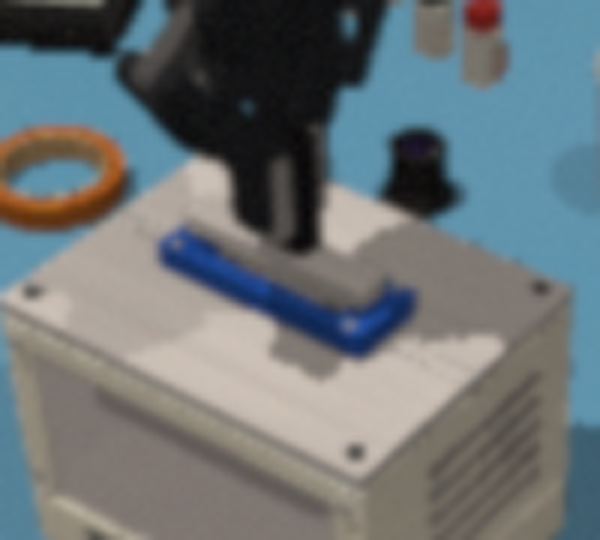

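The bar sits just above the collar, the force rise (about 5 N) matches the pressed plunger, and the carrier is upright and held. Handing in.

```bash
python3 -c "
from workcell import workorder
print(workorder.finish_job())"
```

```text
the job is handed in; nothing more can be done
None
```

I handed the job in at about 14 s, with no verdict returned: the ceramic carrier is still gripped (32 N) upright in the slot, its shoulder bar about 2 mm above the collar and the run plunger pressed about 6 mm (both worked out from tool height and contact force), and the arm touched nothing else.

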